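# Free the hemmed-in probe, rest it, and restore the kit

## Robot

A 6-joint arm with a two-finger parallel gripper is mounted at the origin on a cart in front of the work surface, level with it; the furniture and walls round the work are solid. World frame = base frame: x ahead of the robot, y to its left, z up, the work surface at z = 0. Lengths are in mm, angles in rad, forces in N, time in s.
With the tool pointing down it reaches from about 350 to 975 mm from the base axis. Payload 7.1 kg.
Tool frame: the origin (TCP) lies on the front face of the gripper's body, between the roots of the fingers; the fingertips stand 80 mm ahead of it and the grasp point (between the pads) lies 61 mm ahead of it (env.tips_ahead is the distance from the TCP to the fingertips, in mm); z points along the fingers, y is the direction in which the jaws open and shut (so a half turn about z gives the same grasp; the last joint's range is limited). The gripper opens to 88 mm and grips with 3 to 60 N. Pads are 20 mm wide; open, the fingers measure 115 mm over their backs; the gripper's body (75 mm by 178 mm) begins 61 mm behind the grasp point.
Start: joints at [-1.186, 0.423, 1.63, -0, 1.089, -0.019], TCP at [245.588, -574.71, 302.675] pointing down, gripper open.
Joint ranges: [-3, 3], [-0.9, 2.11], [0.09, 2.58], [-1.31, 4.45], [0.11, 2.69], [-2.54, 2.54]. Speed limits (rad/s): [2.39, 2.39, 3.01, 3.14, 3.14, 3.14].

## Interface

Orientations are given as a unit quaternion [x, y, z, w].
In Python, from station import env, set_gripper, viewer, workorder gives the robot as it stands. Calls block until the motion is done:
- env.reach(position, orientation): joint-space move of the TCP to a pose.
- env.move_l(position, rot=None, rate=150, f_stop=None): straight line of the TCP; rot=None keeps the orientation; rate is the mean speed in mm/s. With f_stop (N) it stops when the force on the tool has changed by that much, and returns True; else False.
- env.move_joints(angles): joint-space move.
- set_gripper(opening): finger opening in mm; the grip force is fixed at half the most; returns when the fingers have stopped.
- env.hold(seconds).
- env.ik(position, orientation): joint angles nearest the present ones, or None.
- env.read_state(): the state.
- viewer.camera(name): name is "scene" or "top" or "wrist"; returns the picture (384x512x3 uint8, blue, green, red); there is no depth.
- viewer.camera_params(name): a dict with "fx", "fy", "cx", "cy" (pixels), "pose" (4x4, takes a point from camera to world coordinates); the wrist camera has in their place "tool_from_camera" (4x4, takes a point from camera to tool coordinates, whose origin is the TCP and whose axes are the flange's). Camera axes: x right, y up, looking along -z (the intrinsics and any distortion apply to the point x, -y, -z); pixel columns grow to the right and rows downward; lengths in mm; the calibration is good to about 2 mm. A picture is of the moment at which its call begins: read the wrist's pose just before it. camera_params takes no time and is no camera call.
A pose or a line that the arm cannot do raises env.IKError and nothing moves.
- workorder.sign_off(): hands the job in, once; it reports no verdict.
The state is a dict: "time_s": time; "qpos": joint angles; "dq": joint speeds; "tau": joint torques, N m; "tool_pos": TCP position; "orientation": TCP orientation; "force": force on the tool from outside, world axes, zero at the start; "wrist_torque": the same for the moment, N m; "width": finger opening in mm.
Only numpy, scipy, OpenCV 4.12 (cv2) and the standard library are available. Lean on these libraries where they do the work, as an engineer would, in place of code of your own. Each camera call takes 0.05 s, during which the arm holds its last target.

## Task

The grey measuring probe is hemmed in on the dark red kit mat by the black gauge tile, the blue-banded rubber and the white pot with the green lid. Set all three aside on the blue mat, then lay the probe in both orange saddles of its rest, and only then put the tile, the rubber and the pot back on the kit mat, upright or flat, each where it stood before and lying the way it lay. Leave the sanding block, the pencil sharpener and the tweezers alone.

Things in the scene. Friction and masses are not known exactly. Their poses are not given: they have to be found in the camera images.
- kit_mat: Dark red flat bench mat, 136 (x) x 190 (y) x 3 mm, fixed; origin centre of underside. In its frame: tile near (-22, -44) mm, long side along y; probe near (-22, 12), along x; rubber (long side along x) and pot at (-22, 46) and (40, -44), which is where varies; gaps between neighbours 3 to 16 mm. It and the blue mat swap places from run to run.
- side_mat: Flat blue bench mat with a pale border line, 136 x 190 x 3 mm, fixed to the table, empty at the start; its top is at z = 0.003. Origin at the centre of its underside; x along its 136 mm side, y along its 190 mm side. The side area: a thing counts as set aside when its centre is over this mat and it is released.
- probe_rest: Fixed rest: aluminium base 60 (x) x 92 (y) x 6 mm, two orange saddle blocks at y = +33 and -33 mm, each 12 mm thick along y, floors 14 mm above the table, cheeks 38 mm apart rising to 23.5 mm. Between the saddles only the base, top at 6 mm. Origin centre of underside. The probe lies along y, centred, on both saddle floors, either end first.
- probe: Light grey, nearly round measuring probe, 16 mm across, 90 mm long, 16 mm high as it lies, with a dark knurled ring. Origin at the centre of its underside; long axis y. Grip it across the barrel near its middle. About 30 g.
- gauge_tile: Black glass reference tile in a dark frame, a flat plate 62 x 88 x 13 mm. Origin at the centre of its underside; x across its 62 mm width (grip it so), y along its 88 mm length. About 85 g.
- blue_rubber: Rubber block, tan with a blue band round its middle, 25 x 52 x 18 mm. Origin at the centre of its underside; x across its 25 mm width, y along its 52 mm length. It can be gripped across either. About 30 g.
- spare_pot: Small round white pot with a green screw lid, 45 mm in diameter, 43 mm high; grip the white body, at most 28 mm above its foot. Origin at the centre of its underside, z up its axis. About 40 g.
- sander: Bystander, leave alone: cork sanding block wrapped in brown abrasive paper, 48 x 85 x 25 mm, loose on the table. Origin at the centre of its underside.
- pencil_sharpener: Bystander, leave alone: small metal pencil sharpener, 15 x 25 x 14 mm, loose on the table. Origin at the centre of its underside.
- fine_tweezers: Bystander, leave alone: metal tweezers lying flat, 18 x 120 x 8 mm, loose on the table. Origin at the centre of the underside, long axis y.
Not all that is in view belongs to the job. There is more than one size of the spare_pot; the job needs the larger.

How it is judged (in metres and radians):
On the way, in this order (a step that is already met when the one before it is completed fails the run):
1. the tile, the rubber and the pot are all set aside on the blue mat, released, while the probe still lies in its place on the kit mat (x of gauge_tile in the frame of side_mat between -0.068 and 0.068 m and y of gauge_tile in the frame of side_mat between -0.095 and 0.095 m and height (world z) of each of gauge_tile, blue_rubber, spare_pot below 0.012 m and contact force between each of gauge_tile, blue_rubber, spare_pot and the fingers below 0.1 N and linear speed of each of gauge_tile, blue_rubber, spare_pot below 0.02 m/s and x of blue_rubber in the frame of side_mat between -0.068 and 0.068 m and y of blue_rubber in the frame of side_mat between -0.095 and 0.095 m and x of spare_pot in the frame of side_mat between -0.068 and 0.068 m and y of spare_pot in the frame of side_mat between -0.095 and 0.095 m and distance of probe from where it was at the start of the episode below 0.03 m), for 0.2 s.
2. the probe lies released in both saddles of its rest, while the other three are still on the blue mat (x of probe in the frame of probe_rest between -0.012 and 0.012 m and y of probe in the frame of probe_rest between -0.012 and 0.012 m and z of probe in the frame of probe_rest between 0.01 and 0.018 m and angle between the y axis of probe and the y axis of probe_rest, either way round below 0.25 rad and contact force between each of probe, gauge_tile, blue_rubber, spare_pot and the fingers below 0.1 N and linear speed of each of probe, gauge_tile, blue_rubber, spare_pot below 0.02 m/s and x of gauge_tile in the frame of side_mat between -0.068 and 0.068 m and y of gauge_tile in the frame of side_mat between -0.095 and 0.095 m and height (world z) of each of gauge_tile, blue_rubber, spare_pot below 0.012 m and x of blue_rubber in the frame of side_mat between -0.068 and 0.068 m and y of blue_rubber in the frame of side_mat between -0.095 and 0.095 m and x of spare_pot in the frame of side_mat between -0.068 and 0.068 m and y of spare_pot in the frame of side_mat between -0.095 and 0.095 m), for 0.2 s.
At the end, for the whole second after the job is handed in: Probe on both saddle floors, within 12 mm of centre along and across, within 0.25 rad of its length; tile, rubber and pot within 15 mm of where they started, upright within 0.12 rad; tile and rubber within 0.26 rad of square to the kit mat as before (either end first); all released, at rest (x of probe in the frame of probe_rest between -0.012 and 0.012 m and y of probe in the frame of probe_rest between -0.012 and 0.012 m and z of probe in the frame of probe_rest between 0.01 and 0.018 m and angle between the y axis of probe and the y axis of probe_rest, either way round below 0.25 rad and contact force between probe and the fingers below 0.1 N and linear speed of each of probe, gauge_tile, blue_rubber, spare_pot below 0.02 m/s and distance of each of gauge_tile, blue_rubber, spare_pot from where it was at the start of the episode below 0.015 m and angle between each of gauge_tile, blue_rubber, spare_pot's own z axis and vertical below 0.12 rad and angle between the y axis of gauge_tile and the y axis of kit_mat, either way round below 0.26 rad and angle between the y axis of blue_rubber and the x axis of kit_mat, either way round below 0.26 rad); the robot touches nothing.
It fails at once if the pot is tipped by more than 0.6 rad (angle between spare_pot's own z axis and vertical above 0.6 rad).
It fails at once if the sanding block is displaced by more than 15 mm (distance of sander from where it was at the start of the episode above 0.015 m).
It fails at once if the pencil sharpener is displaced by more than 15 mm (distance of pencil_sharpener from where it was at the start of the episode above 0.015 m).
It fails at once if the tweezers is displaced by more than 15 mm (distance of fine_tweezers from where it was at the start of the episode above 0.015 m).
It also fails if it takes over 125 s, if anything falls off the work surface, if the arm or the gripper's body presses on something with over 40 N, if the wrist force passes 120 N, or if a joint passes its speed limit or range.

## Working session

There is one attempt and no reset: what is moved stays moved. The work goes in short steps, each a Python script; the robot and the scene stay as the last script left them, time stands still between calls to the robot, and variables do not carry over. Pictures are saved under pics/ and viewed, and the job is handed in when it is done.

```bash
ls; mkdir -p pics; python3 - <<'E'
from station import env, set_gripper, viewer, workorder
import cv2
s=env.read_state();print(s['time_s'],s['tool_pos'],s['orientation'],s['width'])
for n in ("scene","top","wrist"):
    cv2.imwrite(f"pics/a_{n}.png",viewer.camera(n)); print(n,viewer.camera_params(n))
E
```

```text
pics
0.0 [ 245.43745333 -574.33587338  301.94421316] [ 9.79684682e-01  2.00542720e-01 -1.30616662e-04 -7.24650135e-04] 87.78063776369795
scene {'fx': 416.96102223243304, 'fy': 416.96102223243304, 'cx': 257.6677716654674, 'cy': 187.36714586153948, 'pose': array([[ 4.87606431e-01,  3.42550013e-01, -8.03056322e-01,
        -5.65134966e+02],
       [-8.72760593e-01,  2.15477620e-01, -4.38016372e-01,
        -6.64998620e+02],
       [ 2.29981514e-02,  9.14455512e-01,  4.04032426e-01,
         6.19160166e+02],
       [ 0.00000000e+00,  0.00000000e+00,  0.00000000e+00,
         1.00000000e+00]])}
top {'fx': 429.1428196921971, 'fy': 429.1428196921971, 'cx': 264.79780997956277, 'cy': 188.03567840351252, 'pose': array([[ 2.84866843e-02,  9.89485320e-01, -1.41800245e-01,
         4.10484325e+02],
       [-9.99589732e-01,  2.77756423e-02, -6.99157253e-03,
        -6.03667905e+01],
       [-2.97946551e-03,  1.41941235e-01,  9.89870602e-01,
         1.23324561e+03],
       [ 0.00000000e+00,  0.00000000e+00,  0.00000000e+00,
         1.00000000e+00]])}
wrist {'fx': 291.4037526145583, 'fy': 291.4037526145583, 'cx': 259.0206358902539, 'cy': 196.62616462714763, 'tool_from_camera': array([[-1.22226072e-04,  9.64157777e-01,  2.65329544e-01,
         7.23321271e+01],
       [ 9.99999992e-01,  1.15499070e-04,  4.09556551e-05,
        -1.54387470e+00],
       [ 8.84239784e-06,  2.65329547e-01, -9.64157783e-01,
        -8.21712741e+01],
       [ 0.00000000e+00,  0.00000000e+00,  0.00000000e+00,
         1.00000000e+00]])}
```

View pics/a_top.png

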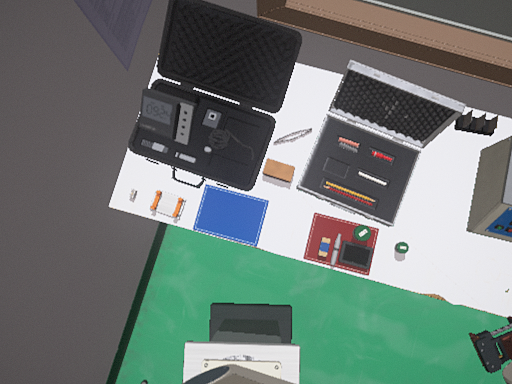

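View pics/a_scene.png

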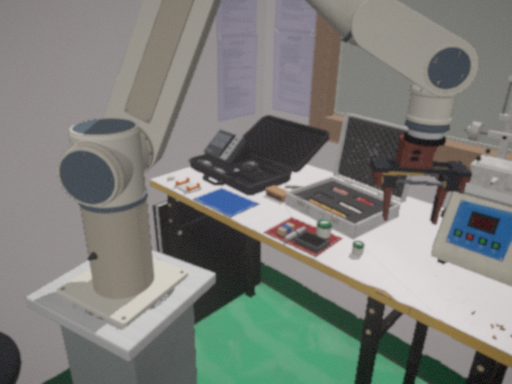

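View pics/a_wrist.png

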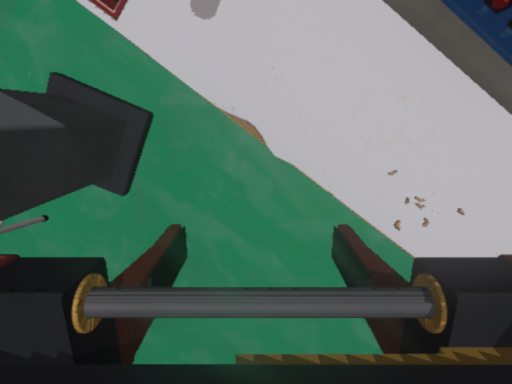

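The top view shows the kit mat at about (341,244), the blue mat at (231,215), the rest with its orange saddles at (168,204), and the small decoy pot at (401,248). The large pot is on the kit mat at (362,233). Next I'll take rough positions and look closer with the wrist camera.

```bash
cat > h.py <<'E'
from station import env, set_gripper, viewer, workorder
import cv2, numpy as np
from scipy.spatial.transform import Rotation as R
def cast(P,pose,uv,z):
    uv=np.atleast_2d(np.asarray(uv,float))
    d=np.stack([(uv[:,0]-P['cx'])/P['fx'],-(uv[:,1]-P['cy'])/P['fy'],-np.ones(len(uv))],1)@pose[:3,:3].T
    o=pose[:3,3]; t=(z-o[2])/d[:,2]
    return (o+t[:,None]*d)[:,:2]
def project(P,pose,X):
    X=np.atleast_2d(X); c=(X-pose[:3,3])@pose[:3,:3]
    return np.stack([P['cx']+P['fx']*c[:,0]/-c[:,2],P['cy']-P['fy']*c[:,1]/-c[:,2]],1)
def wrist(name):
    s=env.read_state(); T=np.eye(4);T[:3,:3]=R.from_quat(s['orientation']).as_matrix();T[:3,3]=s['tool_pos']
    im=viewer.camera('wrist');P=viewer.camera_params('wrist');pose=T@P['tool_from_camera']
    cv2.imwrite(f'pics/{name}.png',im); np.savez(f'pics/{name}.npz',pose=pose)
    return im,P,pose
def load(name):
    return cv2.imread(f'pics/{name}.png'),viewer.camera_params('wrist'),np.load(f'pics/{name}.npz')['pose']
def down(ang):
    "tool down, jaw (y axis) direction at world angle ang (rad), wrapped"
    a=ang
    y=np.array([np.cos(a),np.sin(a),0]);z=np.array([0,0,-1.]);x=np.cross(y,z)
    return R.from_matrix(np.stack([x,y,z],1)).as_quat()
def blobs(im,lo,hi,amin):
    h=cv2.cvtColor(im,cv2.COLOR_BGR2HSV); m=cv2.inRange(h,np.array(lo),np.array(hi))
    c,_=cv2.findContours(m,cv2.RETR_EXTERNAL,cv2.CHAIN_APPROX_NONE)
    return sorted([k for k in c if cv2.contourArea(k)>=amin],key=lambda k:-cv2.contourArea(k))
E
python3 - <<'E'
from h import *
im=cv2.imread('pics/a_top.png');P=viewer.camera_params('top')
for n,lo,hi,z in (('blue',(105,120,60),(125,255,255),3),('red',(0,120,40),(8,255,160),3),('red2',(170,120,40),(180,255,160),3),('orange',(8,150,120),(20,255,255),23)):
    for k in blobs(im,lo,hi,15)[:4]:
        b=cv2.boxPoints(cv2.minAreaRect(k)); print(n,cv2.contourArea(k),np.round(b.mean(0)),np.round(cast(P,P['pose'],b,z)).tolist(),np.round(cast(P,P['pose'],b.mean(0),z)))
E
python3 -c "
import cv2;a=cv2.imread('pics/a_top.png');cv2.imwrite('pics/a_crop.png',cv2.resize(a[120:290,110:420],None,fx=2.5,fy=2.5,interpolation=2))"
```

```text
blue 2695.5 [231. 215.] [[463.0, 150.0], [594.0, 122.0], [550.0, -62.0], [421.0, -32.0]] [[507.  44.]]
blue 330.5 [506. 226.] [[489.0, -689.0], [551.0, -752.0], [507.0, -795.0], [445.0, -732.0]] [[ 498. -742.]]
blue 49.5 [324. 247.] [[416.0, -211.0], [437.0, -216.0], [432.0, -238.0], [411.0, -233.0]] [[ 424. -224.]]
red2 898.0 [341. 243.] [[396.0, -175.0], [512.0, -203.0], [474.0, -372.0], [360.0, -342.0]] [[ 435. -273.]]
red2 19.0 [329. 255.] [[387.0, -229.0], [413.0, -234.0], [411.0, -246.0], [385.0, -241.0]] [[ 399. -237.]]
orange 45.5 [156. 199.] [[520.0, 270.0], [569.0, 254.0], [564.0, 243.0], [516.0, 259.0]] [[542. 256.]]
orange 43.0 [178. 207.] [[500.0, 206.0], [549.0, 191.0], [546.0, 181.0], [497.0, 196.0]] [[523. 193.]]
```

View pics/a_crop.png

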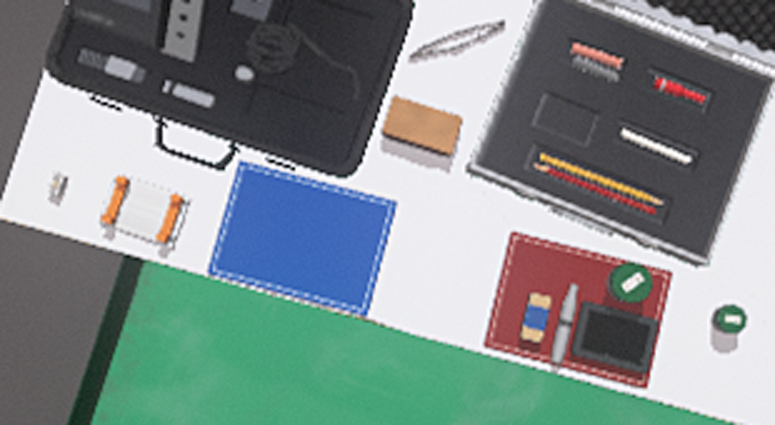

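The mats sit at a yaw of about -13°. I'll take wrist views over the kit mat, the side mat and the rest.

```bash
python3 - <<'E'
from h import *
a=np.deg2rad(-13)
env.reach([435,-273,230],down(a)); wrist('w1'); print(env.read_state()['time_s'],env.read_state()['qpos'].round(2))
env.reach([507,44,230],down(a)); wrist('w2'); print(env.read_state()['time_s'])
env.reach([532,190,230],down(a)); wrist('w3'); print(env.read_state()['time_s'],env.read_state()['qpos'].round(2))
E
```

```text
1.5583 [-0.59  0.36  1.93 -0.    0.85 -0.36]
2.8417
3.5333 [ 0.32  0.43  1.82 -0.    0.89  0.55]
```

View pics/w1.png

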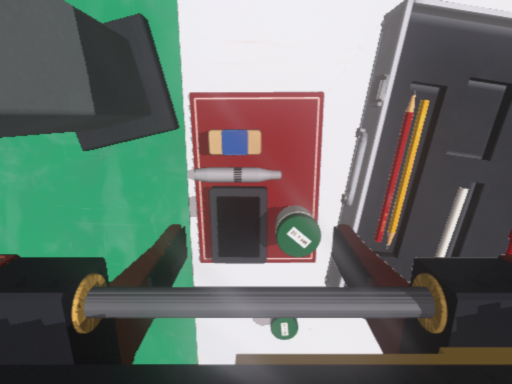

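View pics/w2.png

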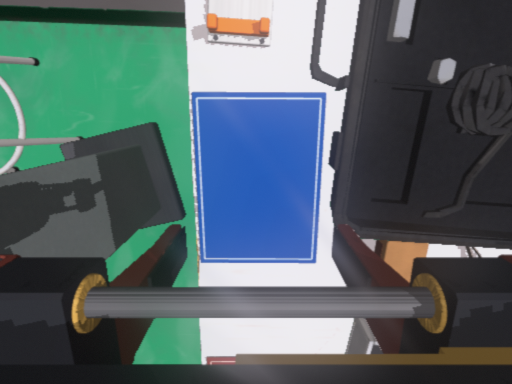

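View pics/w3.png

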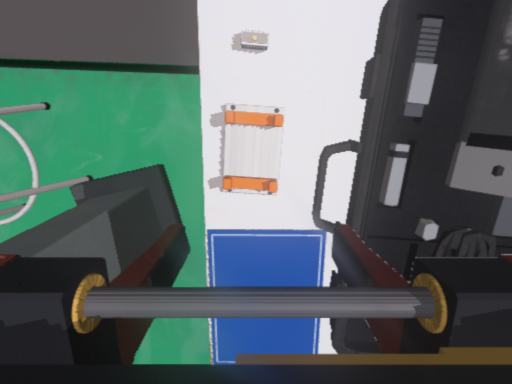

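w1 shows the kit mat with corners at (190,93)–(316,263), the rubber at (235,142), the probe at (235,174), the tile at (239,224) and the pot lid at (298,234). w2 shows the empty blue mat, and w3 shows the rest's saddles at (253,118) and (250,184). Measuring these now.

```bash
cat > meas.py <<'E'
from h import *
def wrect(cnt,P,pose,z):
    w=cast(P,pose,cnt.reshape(-1,2)+0.0,z).astype(np.float32)
    (c,(a,b),_)=cv2.minAreaRect(w); bx=cv2.boxPoints(cv2.minAreaRect(w))
    e=[bx[1]-bx[0],bx[2]-bx[1]]; l=max(e,key=np.linalg.norm)
    ang=np.degrees(np.arctan2(l[1],l[0]))
    ang=(ang+180)%180
    return np.array(c),sorted((a,b)),ang   # long-axis angle
def cmask(m,amin=50):
    c,_=cv2.findContours(m,cv2.RETR_EXTERNAL,cv2.CHAIN_APPROX_NONE)
    return sorted([k for k in c if cv2.contourArea(k)>=amin],key=lambda k:-cv2.contourArea(k))
def tofr(c,o,yaw):
    r=np.radians(yaw);d=np.asarray(c)-o
    return np.array([np.cos(r)*d[0]+np.sin(r)*d[1],-np.sin(r)*d[0]+np.cos(r)*d[1]])
E
python3 - <<'E'
from meas import *
im,P,T=load('w1'); h=cv2.cvtColor(im,cv2.COLOR_BGR2HSV)
roi=np.zeros(im.shape[:2],np.uint8); roi[85:268,185:326]=255
red=(cv2.inRange(h,(0,110,40),(6,255,200))|cv2.inRange(h,(170,110,40),(180,255,200)))&roi
k=cmask(red); allp=np.concatenate(k)
kc,ks,ka=wrect(cv2.convexHull(allp),P,T,3); yaw=ka-90
print('kit',kc,ks,ka)
def rep(n,cnt,z,o=kc,y=yaw):
    c,s,a=wrect(cnt,P,T,z); print(n,c.round(1),np.round(s,1),'ang rel y',round(a-90-y,2),'frame',tofr(c,o,y).round(1))
dark=cv2.inRange(h,(0,0,0),(180,255,75))&roi&~red; dark[:, :207]=0; dark[:,270:]=0; dark[:183]=0
cv2.imwrite('pics/dark.png',dark); rep('tile',cmask(dark)[0],16)
rub=(cv2.inRange(h,(10,60,120),(25,255,255))|cv2.inRange(h,(100,120,60),(125,255,255)))&roi
rub=cv2.morphologyEx(rub,cv2.MORPH_CLOSE,np.ones((5,5),np.uint8)); rep('rubber',cmask(rub)[0],21)
gr=cv2.inRange(h,(0,0,90),(180,70,215)); gr[:165]=0;gr[185:]=0;gr[:,285:]=0;gr[:,:187]=0
gr=cv2.morphologyEx(gr,cv2.MORPH_CLOSE,np.ones((9,9),np.uint8)); cv2.imwrite('pics/gr.png',gr); rep('probe',cmask(gr)[0],11)
gn=cv2.inRange(h,(65,100,20),(90,255,150))&roi; gn[:200]=0
lid=cmask(gn)[0]; w=cast(P,T,cv2.convexHull(lid).reshape(-1,2),46).astype(np.float32)
(c,r)=cv2.minEnclosingCircle(w); print('pot',np.round(c,1),'r',r,tofr(c,kc,yaw).round(1))
im,P,T=load('w2'); h=cv2.cvtColor(im,cv2.COLOR_BGR2HSV)
b=cv2.inRange(h,(105,120,60),(125,255,255)); k=cmask(b)[0]; print('side',wrect(k,P,T,3))
im,P,T=load('w3'); h=cv2.cvtColor(im,cv2.COLOR_BGR2HSV)
o=cv2.inRange(h,(5,150,100),(20,255,255)); o[200:]=0
ks=cmask(o)[:2]; cs=[]
for k in ks:
    q=wrect(k,P,T,22); cs.append(q[0]);print('saddle',q)
d=cs[0]-cs[1]; print('rest',(cs[0]+cs[1])/2,np.linalg.norm(d),np.degrees(np.arctan2(d[1],d[0])))
E
```

```text
kit [ 432.63226318 -270.18035889] [134.08920288085938, 186.32171630859375] 76.96628
tile [ 405.5 -310.9] [54.5 71.1] ang rel y 0.32 frame [-17.2 -45.8]
rubber [ 421.4 -220.3] [23.4 51.2] ang rel y 89.95 frame [-22.1  46. ]
probe [ 411.8 -253.5] [20.3 99.4] ang rel y 89.94 frame [-24.1  11.5]
pot [ 462.5 -321.8] r 20.59284019470215 [ 40.8 -43.6]
side (array([505.68759155,  46.17484283]), [134.40089416503906, 187.62518310546875], np.float32(76.727844))
saddle (array([518.64099121, 201.23442078]), [11.466367721557617, 44.93852996826172], np.float32(167.01553))
saddle (array([540.47277832, 260.93972778]), [9.871939659118652, 29.78716278076172], np.float32(162.42828))
rest [529.55688477 231.08707428] 63.57161798451889 -110.0853976685134
```

```bash
python3 - <<'E'
import cv2,numpy as np
a=cv2.imread('pics/w3.png')[95:205,195:305];b=cv2.imread('pics/w1.png')[165:275,185:330]
cv2.imwrite('pics/z3.png',cv2.resize(a,None,fx=5,fy=5,interpolation=2));cv2.imwrite('pics/z1.png',cv2.resize(b,None,fx=5,fy=5,interpolation=2))
E
```

```text
(no output)
```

View pics/z3.png

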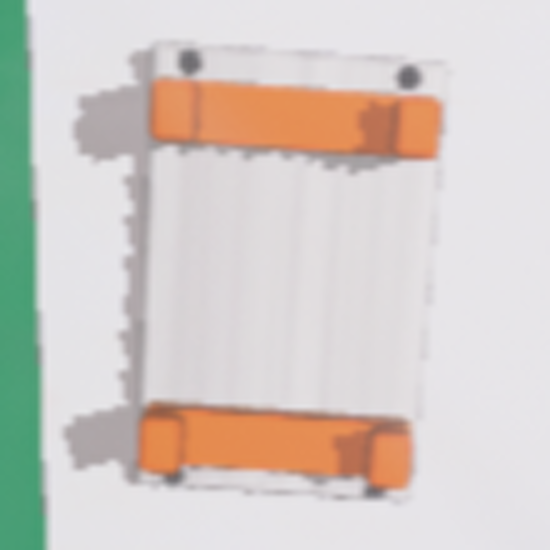

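View pics/z1.png

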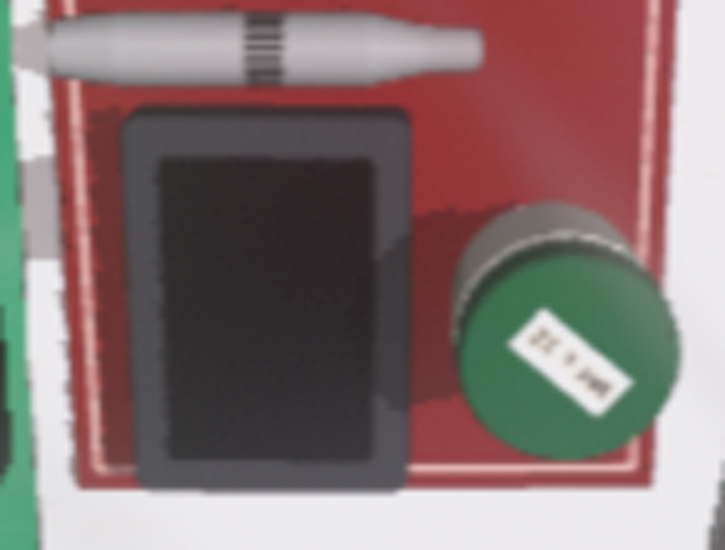

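```bash
python3 - <<'E'
from meas import *
yaw=-13.03;kc=np.array([432.6,-270.2])
_,P,T=load('w3'); f=lambda pts:np.array(pts)/5+[195,95]
base=cast(P,T,f([(155,42),(447,65),(412,498),(135,482)]),6)
print('base',base.round(1).tolist(),base.mean(0),np.linalg.norm(base[0]-base[1]),np.linalg.norm(base[1]-base[2]))
for n,s in(('U',[(152,78),(442,97),(438,158),(150,140)]),('L',[(143,405),(412,418),(410,490),(138,472)])):
    w=cast(P,T,f(s),23.5);print(n,w.mean(0),np.linalg.norm(w[0]-w[1]),np.linalg.norm(w[1]-w[2]),[np.degrees(np.arctan2(*(w[j]-w[i])[::-1])).round(1) for i,j in((0,1),(3,2))])
_,P,T=load('w1'); f=lambda pts:np.array(pts)/5+[185,165]
w=cast(P,T,f([(122,107),(411,107),(408,490),(138,490)]),16);print('tile',w.mean(0),tofr(w.mean(0),kc,yaw),np.linalg.norm(w[0]-w[1]),np.linalg.norm(w[1]-w[2]))
w=cast(P,T,f([(48,48),(484,48)]),11);print('probe',w.mean(0),tofr(w.mean(0),kc,yaw),np.linalg.norm(w[0]-w[1]))
w=cast(P,T,f([(570,349)]),46);print('pot',w)
E
```

```text
base [[517.8, 280.9], [573.9, 263.4], [548.3, 176.9], [490.5, 193.9]] [532.63253893 228.80184837] 58.69222723300308 90.23233454844697
U [542.21430742 260.25880047] 55.235858313026306 11.314235525968089 [np.float64(-16.6), np.float64(-16.5)]
L [523.56591858 198.558655  ] 54.27736470863915 15.02564624544356 [np.float64(-15.8), np.float64(-16.9)]
tile [ 403.78817842 -309.01946342] [-19.31769614 -44.31589353] 60.40492156845923 88.62678307510255
probe [ 416.32037025 -254.58358563] [-19.3813598   11.54390033] 91.6529562096083
pot [[ 463.84685422 -320.40619079]]
```

All sizes check out: tile 60×89, probe 92 long, rest base 59×90, lid radius about 21. Poses are consistent with the hints. Setting the pot aside first.

```bash
cat > act.py <<'E'
from meas import *
KC=np.array([432.6,-270.2]);SC=np.array([505.7,46.2]);YK=-13.03;YS=-13.27
REST=np.array([532.7,229.0]);YR=-16.5
POT=np.array([463.3,-321.0]);TILE=np.array([404.0,-309.3]);RUB=np.array([421.4,-220.3]);PROBE=np.array([415.6,-254.6])
def fr(o,yaw,p):
    r=np.radians(yaw);return np.asarray(o)+[np.cos(r)*p[0]-np.sin(r)*p[1],np.sin(r)*p[0]+np.cos(r)*p[1]]
SPOT=fr(SC,YS,(25,20));STILE=fr(SC,YS,(-30,-46));SRUB=fr(SC,YS,(-30,60))
def st(msg=''):
    s=env.read_state();print(msg,'t',round(s['time_s'],2),'pos',s['tool_pos'].round(1),'w',round(s['width'],1),'F',np.round(s['force'],1))
def pick(p,z,ang,op,zt=200):
    q=down(np.radians(ang)); env.reach([*p,zt],q)
    set_gripper(op)
    r=env.move_l([*p,z],rate=120,f_stop=12); st(f'down stop={r}')
    if r: raise SystemExit('contact')
    set_gripper(0); st('grip'); env.move_l([*p,zt],rate=150); st('up')
def place(p,z,ang,op,zt=200):
    q=down(np.radians(ang)); env.reach([*p,zt],q)
    r=env.move_l([*p,z],rate=100,f_stop=10); st(f'place stop={r}')
    set_gripper(op); env.move_l([*p,zt],rate=150); st('released')
E
python3 - <<'E'
from act import *
print(SPOT,STILE,SRUB)
pick(POT,86,YK+90,70); wrist('p1')
place(SPOT,86.5,YS+90,70)
E
```

```text
[534.62328284  59.9274801 ] [465.94217729   8.31444163] [490.27343323 111.4841561 ]
down stop=False t 7.29 pos [ 463.6 -321.3   86.6] w 69.9 F [-0.5 -0.1  0.9]
grip t 7.81 pos [ 463.5 -321.2   86.4] w 44.4 F [0.  0.8 5. ]
up t 8.72 pos [ 462.9 -320.7  199.3] w 44.6 F [-0.4 -0.3 -0.2]
place stop=True t 11.32 pos [534.   59.8  86.3] w 44.6 F [-0.7 -0.1  5.1]
released t 12.83 pos [534.1  59.9 199.4] w 70.1 F [ 0.5 -0.1 -1. ]
```

View pics/p1.png

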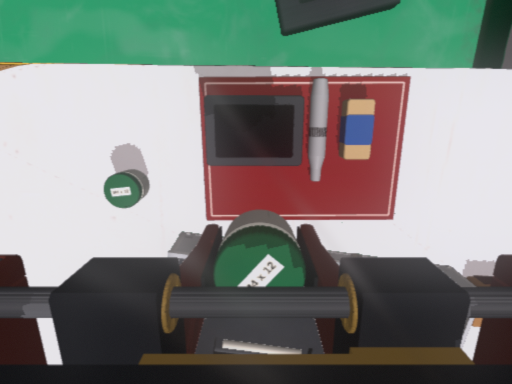

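The pot is gripped (44.6 mm) and the rest of the kit is undisturbed: tile at about (255,131), probe at (318,130), rubber at (359,130). I'll cross-check the positions from this second view, then move the rubber and the tile.

```bash
python3 - <<'E'
from act import *
_,P,T=load('p1')
print('tile',cast(P,T,[(206,96),(303,96),(302,165),(207,165)],16).mean(0),TILE)
print('probe',cast(P,T,[(319,78),(316,181)],11).mean(0),PROBE)
print('rub',cast(P,T,[(348,100),(374,100),(371,159),(344,159)],21).mean(0),RUB)
pick(RUB,86,YK,72); place(SRUB,86.5,YS,72)
pick(TILE,85,YK,74); wrist('p2'); place(STILE,85.5,YS,74); wrist('p3')
E
```

```text
tile [ 403.05317494 -309.6531716 ] [ 404.  -309.3]
probe [ 416.40888029 -254.20599305] [ 415.6 -254.6]
rub [ 422.38647933 -220.25222691] [ 421.4 -220.3]
down stop=False t 15.35 pos [ 421.7 -220.5   86.5] w 71.8 F [-0.2 -0.5  1.2]
grip t 15.8 pos [ 421.7 -220.5   86.5] w 51.7 F [-0.3  0.1  6.8]
up t 16.71 pos [ 420.9 -220.1  199.4] w 51.7 F [ 1.   0.2 -0.9]
place stop=True t 19.1 pos [489.7 111.3  86.4] w 51.7 F [-0.4  0.1  5.4]
released t 20.55 pos [489.8 111.4 199.4] w 72.0 F [-0.2 -0.4 -0.3]
down stop=False t 23.5 pos [ 404.3 -309.6   85.5] w 74.1 F [-0.4  0.7 -0.1]
grip t 23.85 pos [ 404.3 -309.6   85.7] w 62.0 F [-0.   1.7  5.6]
up t 24.77 pos [ 403.6 -309.   199.3] w 61.3 F [ 0.1  0.9 -1.6]
place stop=True t 27.15 pos [465.4   8.1  85.6] w 62.1 F [-0.8 -0.   5.3]
released t 28.5 pos [465.5   8.3 199.5] w 74.1 F [ 0.2 -0.8 -0.6]
```

View pics/p2.png

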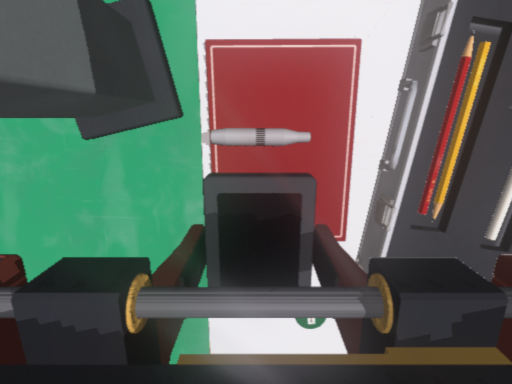

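View pics/p3.png

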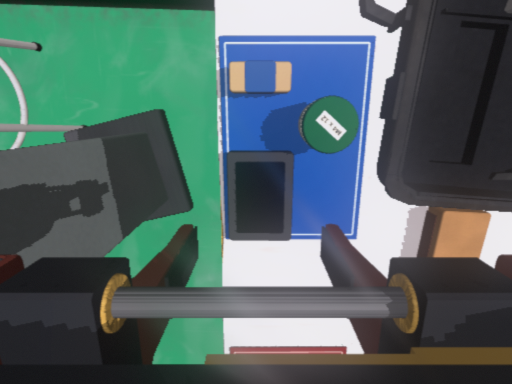

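p2 and p3 show all three items on the blue mat: rubber (260,77), pot (330,124), tile (260,196). The probe is untouched at (258,137) on the kit mat. Picking up the probe next, then I'll re-check the rest before lowering it in.

```bash
python3 - <<'E'
from act import *
pick(np.array([416.2,-254.4]),84,YK+90,40)
r=np.radians(YR)
env.reach([*fr(REST,YR,(0,-90)),230],down(r)); wrist('p4')
env.reach([*REST,200],down(r)); wrist('p5'); st()
E
python3 - <<'E'
import cv2
a=cv2.imread('pics/p4.png')[60:260,160:360];cv2.imwrite('pics/z4.png',cv2.resize(a,None,fx=3,fy=3,interpolation=2))
E
```

```text
down stop=True t 32.08 pos [ 415.5 -254.    83.4] w 39.8 F [-1.2  1.   8. ]contact
[ WARN:0@0.014] global loadsave.cpp:275 findDecoder imread_('pics/p4.png'): can't open/read file: check file path/integrity
Traceback (most recent call last):
TypeError: 'NoneType' object is not subscriptable
```

The stop came with the fingertips at z ≈ 3.4, level with the mat top at 3, so they were touching the mat and not the probe. Going up 2 mm and gripping.

```bash
python3 - <<'E'
from act import *
env.move_l([416.2,-254.4,86],rate=50); st()
set_gripper(0); st('grip'); env.move_l([416.2,-254.4,200],rate=150); st('up')
r=np.radians(YR)
env.reach([*fr(REST,YR,(0,-90)),230],down(r)); wrist('p4')
env.reach([*REST,200],down(r)); wrist('p5'); st()
E
python3 - <<'E'
import cv2
a=cv2.imread('pics/p4.png')[60:260,160:360];cv2.imwrite('pics/z4.png',cv2.resize(a,None,fx=3,fy=3,interpolation=2))
E
```

```text
t 32.33 pos [ 416.6 -254.6   86.4] w 39.9 F [-0.8  0.5 -0.4]
grip t 32.84 pos [ 416.1 -254.4   85.9] w 15.4 F [-0.2  0.  -0. ]
up t 33.75 pos [ 415.8 -254.1  199.4] w 15.4 F [ 0.3  0.3 -0.3]
 t 36.42 pos [532.4 228.7 199.7] w 15.0 F [ 0.5 -0.1 -0.1]
```

View pics/z4.png

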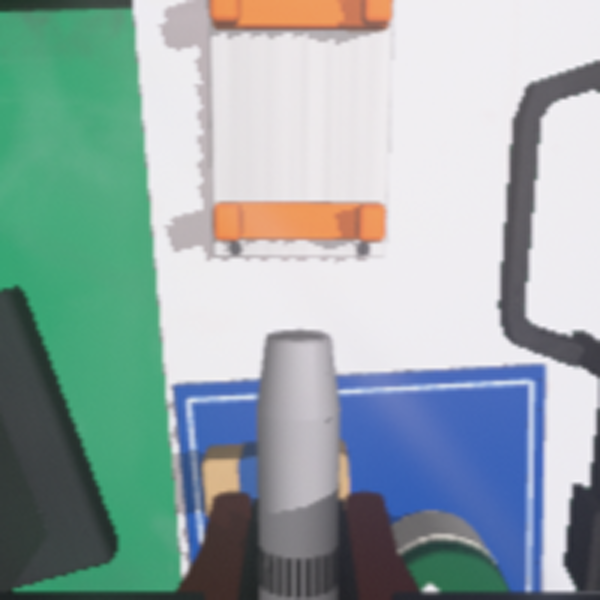

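View pics/p5.png

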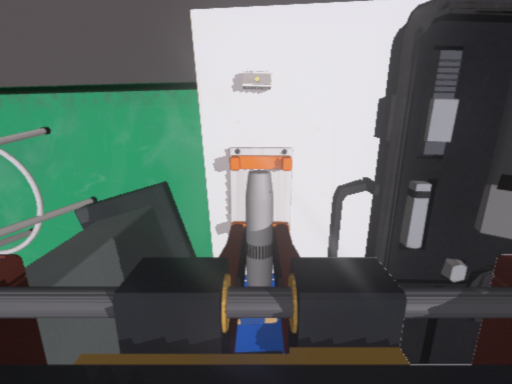

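```bash
python3 - <<'E'
from act import *
_,P,T=load('p5'); w=cast(P,T,[(230,163),(292,163)],23.5).mean(0); print('p5 upper saddle in rest frame',tofr(w,REST,YR))
_,P,T=load('p4'); f=lambda p:np.array(p)/3+[160,60]
print('p4 lower saddle',tofr(cast(P,T,f([(213,202),(386,202),(386,240),(213,240)]),23.5).mean(0),REST,YR))
print('p4 upper x',tofr(cast(P,T,f([(210,27),(393,27)]),23.5).mean(0),REST,YR))
# probe ends held: visible tip in p4, z ~ 230-61-... axis
s=cast(P,T,f([(300,333)]),230-75); print('tip y rel tcp',tofr(s[0],fr(REST,YR,(0,-90)),YR))
E
```

```text
p5 upper saddle in rest frame [ 0.18164303 33.77819672]
p4 lower saddle [ -0.34604998 -32.98432022]
p4 upper x [ 0.23165461 25.03740038]
tip y rel tcp [-0.56735547 44.51628063]
```

The rest is confirmed to about 1 mm and the probe is centred in the grip (tip at 44.5 mm, 45 expected). Lowering it in.

```bash
python3 - <<'E'
from act import *
r=env.move_l([*REST,96.5],rate=60,f_stop=6); st(f'{r}')
set_gripper(36); env.move_l([*REST,200],rate=120); 
env.reach([*fr(REST,YR,(0,-75)),230],down(np.radians(YR))); wrist('p6'); st()
E
python3 - <<'E'
import cv2
a=cv2.imread('pics/p6.png')[20:220,160:360];cv2.imwrite('pics/z6.png',cv2.resize(a,None,fx=3,fy=3,interpolation=2))
E
```

```text
True t 38.1 pos [532.7 229.   96.9] w 15.4 F [-0.4  0.4  6.2]
 t 40.12 pos [511.5 157.  229.6] w 36.0 F [ 1.   0.5 -0.5]
```

View pics/z6.png

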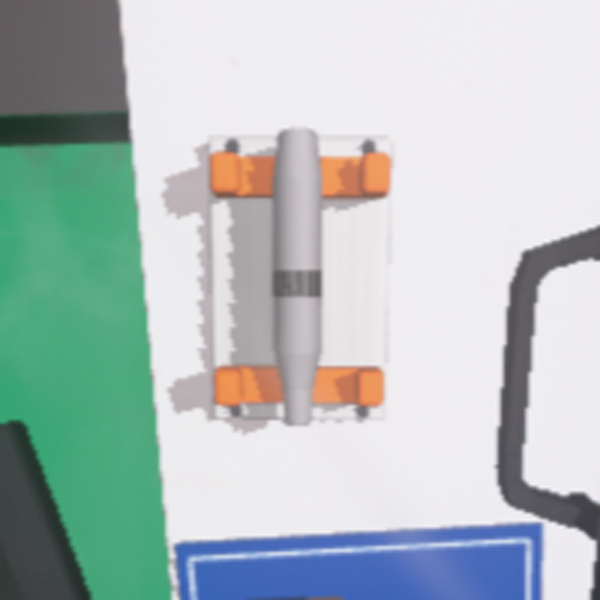

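The probe lies centred in both saddles: ring at (297,283), ends spanning the rest (y 130–424 in the zoom). Now returning the rubber, tile and pot.

```bash
python3 - <<'E'
from act import *
pick(SRUB,86,YS,72); place(RUB,86.5,YK,72)
pick(STILE,85.5,YS,74); place(TILE,85.5,YK,74)
pick(SPOT,86,YS+90,70); place(POT,86.5,YK+90,70)
env.reach([435,-273,230],down(np.radians(-13))); wrist('f1'); st()
E
```

```text
down stop=False t 42.3 pos [490.7 111.6  86.5] w 71.7 F [-0.2 -0.4  0.8]
grip t 42.75 pos [490.5 111.6  86.5] w 52.0 F [-0.9  0.1  5.6]
up t 43.66 pos [489.8 111.4 199.4] w 51.5 F [ 0.1 -0.1 -0.8]
place stop=True t 46.05 pos [ 420.9 -219.9   86.4] w 51.9 F [-0.2  0.6  5.7]
released t 47.49 pos [ 421.  -220.1  199.5] w 72.0 F [-0.  -0.1 -1.4]
down stop=False t 49.78 pos [466.3   8.3  86. ] w 74.0 F [ 0.3 -1.2 -0.6]
grip t 50.13 pos [466.2   8.3  86.1] w 61.5 F [-1.8  0.   6.8]
up t 51.05 pos [465.4   8.3 199.4] w 61.8 F [ 0.1 -1.5 -0.8]
place stop=True t 53.37 pos [ 403.6 -308.8   85.9] w 61.9 F [ 0.3 -0.7  5.2]
released t 54.72 pos [ 403.6 -309.   199.4] w 73.8 F [ 0.3 -0.4  0.3]
down stop=False t 57.58 pos [535.1  60.   86.6] w 70.1 F [ 0.9 -0.4 -0. ]
grip t 58.1 pos [534.8  60.   86.4] w 44.4 F [-0.6 -0.7  5. ]
up t 59.01 pos [534.1  59.9 199.3] w 44.6 F [-0.8  0.1  0.1]
place stop=True t 61.56 pos [ 462.8 -320.5   86.3] w 44.4 F [0.9 0.3 5.1]
released t 63.08 pos [ 462.9 -320.7  199.3] w 70.0 F [-0.4 -0.3  0.1]
 t 64.56 pos [ 435.  -273.   229.7] w 69.7 F [-0.2 -0.1 -0.5]
```

View pics/f1.png

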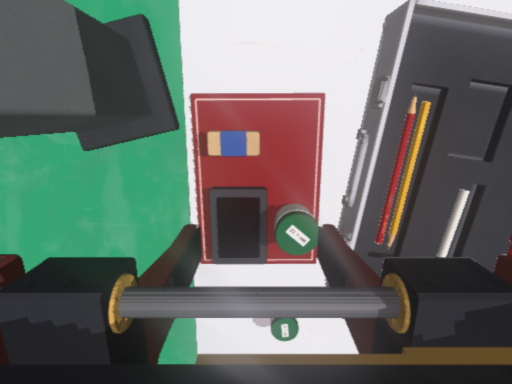

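The rubber (233,144), tile (239,224) and pot (297,232) are within about 2 px of where w1 showed them. One last overview of the probe and the bystanders.

```bash
python3 - <<'E'
from act import *
env.reach([*fr(REST,YR,(0,-75)),260],down(np.radians(YR))); im=viewer.camera('top'); a=cv2.imread('pics/a_top.png')
cv2.imwrite('pics/f_top.png',np.vstack([cv2.resize(x[110:280,110:420],None,fx=1.7,fy=1.7) for x in(a,im)])); wrist('f2')
E
```

```text
(no output)
```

View pics/f_top.png

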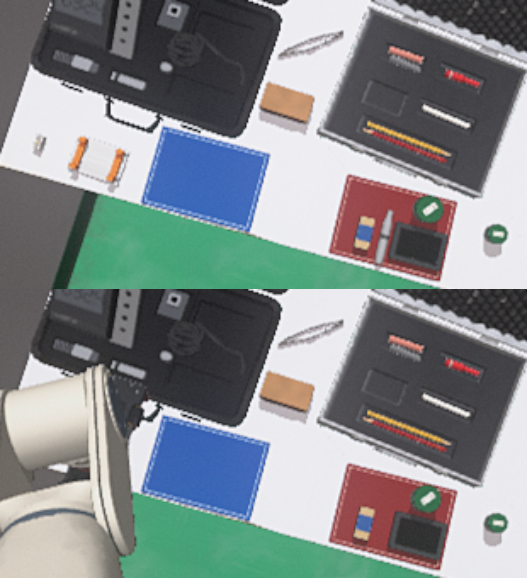

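View pics/f2.png

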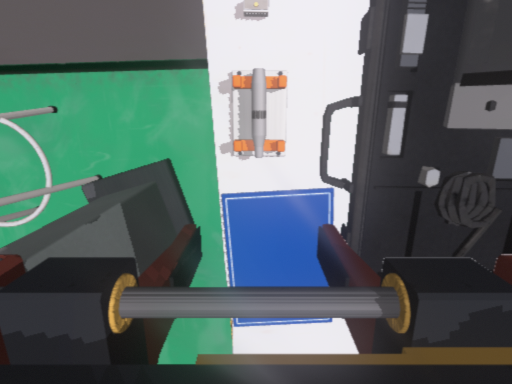

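In the top view before and after, the kit items, the sander and the tweezers match. The probe is centred in the rest at (259,113), and the sharpener is in place at (257,8).

```bash
python3 - <<'E'
from act import *
st(); print(workorder.sign_off())
E
```

```text
t 66.27 pos [511.6 156.1 259.9] w 70.1 F [ 0.8  0.  -0.5]
the job is handed in; nothing more can be done
None
```

The job is done and handed in at 66 s; sign-off gives no verdict. I set the pot, rubber and tile aside on the blue mat, laid the probe in both saddles, then put the rubber, tile and pot back using their original pick poses.

- **Returned items:** in the last wrist view, the rubber, tile and pot sit within about 2 px (roughly 2–3 mm) of where they started, upright and square to the kit mat.
- **Probe:** it looks centred and straight in both saddles. I judged this from the pictures and did not measure it again after release.
- **Bystanders:** the sander and tweezers look unmoved in the top view. In that last view the arm hid the sharpener and the rest. The wrist view shows the sharpener at its place, but I did not compare it with a measured start position.
- **What went wrong:** on the way down to the probe, the fingertips touched the kit mat lightly (about 8 N, tips at z ≈ 3.4 mm). I raised the gripper 2 mm and the grip then went normally.
- **Rough measurement fixed:** the first colour-mask measurements of the tile and the saddles came out slightly off. I replaced them with corner measurements, which a second view confirmed to about 1 mm.

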